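# Lay out a wheel-hub kit in assembly order

## Task

Lay the wheel-hub kit out on the grey mat in the order it goes onto the stub axle: one straight row along the mat's long middle line, starting beside the axle and running towards the red bin - big bearing, then the hub, then the small bearing, then the dust cap - with a finger's breadth (about 25 mm) clear between each and the next, counting from the edge of the axle's flange. Stand the castle nut centrally on top of the small bearing that it will lock. Keep every part the way up it lies now and set it down without dropping it, and do not shift the axle, the bin, the carton or the tin.

Things in the scene. Friction and masses are not known exactly. Their poses are not given: they have to be found in the camera images.
- mat: Grey flat rubber fitting mat fixed on the bench in front of the robot, 120 (its x) x 620 (its y) x 3 mm thick. Origin: centre of its underside; its y axis runs along its length, so its long middle line is x = 0 in its own frame. Its top is 3 mm above the bench.
- stub_axle: Stub axle standing upright near one end of the mat (left or right end, about 250 mm from the mat's centre): green square flange 80 x 80 x 10 mm lying on the mat, stepped steel spindle (42 mm narrowing to 17 mm dia) rising from its middle to 115 mm above the flange's underside. Loose but heavy (1.5 kg); stays where it is. Origin: centre of the flange's underside.
- big_bearing: The larger of the two tapered roller bearings, lying flat: steel ring 62 mm outside diameter, 30 mm bore, 17 mm high, about 0.23 kg. Origin: centre of its underside, z up.
- hub: Green wheel hub standing on its flange: round flange 100 mm dia x 10 mm, on it a round hollow boss 58 mm outside dia (42 mm bore) up to 52 mm above the underside; about 0.75 kg. Grip it by the boss. Origin: centre of its underside, z up.
- small_bearing: The smaller of the two tapered roller bearings, lying flat: steel ring 47 mm outside diameter, 20 mm bore, 15 mm high, 0.12 kg. Its top face is flat. Origin: centre of its underside, z up.
- castle_nut: Steel hexagon castle nut lying flat, slotted crown up: 30 mm across flats, 34.6 mm across corners, 22 mm high (the hexagon takes the lower 16 mm, the slotted round crown of 28 mm dia the rest), 0.07 kg. Origin: centre of its underside, z up; one flat faces its own +x, the others follow every 60 degrees about z.
- dust_cap: Black plastic dust cap, closed domed end up: 56 mm dia lip 4 mm high at the bottom, above it a 50 mm dia straight side up to 24 mm, rounded top at 32 mm; about 50 g. Origin: centre of its underside, z up.
- red_bin: Bystander: red open-fronted stock bin of bolts, 100 x 100 x 52 mm high, 0.9 kg, standing on the other end of the mat from the stub axle. Origin: centre of its underside. Leave it alone.
- carton: Bystander: brown cardboard carton with a paper band, 70 (x) x 120 (y) x 50 mm high, on the bench off to one side. Origin: centre of its underside. Leave it alone.
- grease_tin: Bystander: blue round tin with a steel lid, 85 mm dia, 78 mm high, on the bench off to the other side. Origin: centre of its underside. Leave it alone.

How it is judged:
By the outcome, as a careful person would: the job done as asked, in the order asked, and still so for the second after the job is handed in, with the robot touching nothing.
It also fails if it takes over 120 s, if anything falls off the work surface, if the arm or the gripper's body presses on something with over 40 N, if the wrist force passes 120 N, or if a joint passes its speed limit or range.

## Robot

A 6-joint arm with a two-finger parallel gripper is mounted at the origin on the work surface. World frame = base frame: x ahead of the robot, y to its left, z up, the work surface at z = 0. Lengths are in m, angles in rad, forces in N, time in s.
With the tool pointing down it reaches from about 0.4 to 0.825 m from the base axis. Payload 7 kg.
Tool frame: the origin (TCP) lies between the finger pads; the fingertips stand 11 mm ahead of it and the grasp point (between the pads) lies 8 mm behind it (arm.tips_ahead is the distance from the TCP to the fingertips, in m); z points along the fingers, x is the direction in which the jaws open and shut, and the axes are right-handed (so a half turn about z gives the same grasp; the last joint's range is limited). The gripper opens to 88 mm and grips with 3 to 60 N. Pads are 19 mm wide; open, the fingers measure 130 mm over their backs; the gripper's body (78 mm by 193 mm) begins 47 mm behind the grasp point.
Start: joints at [1.605, 0.359, 0.012, 0, -1.224, -0.288], TCP at [0.169, 0.653, 0.238] pointing down, gripper open.
Joint ranges: [-3.07, 3.07], [-1.43, 2.12], [-1.02, 1.25], [-3.03, 1.67], [-3.05, -0], [-3.03, 3.03]. Speed limits (rad/s): [2.39, 2.39, 3.01, 3.14, 3.14, 3.14].

## Interface

Orientations are given as [roll, pitch, yaw] about the fixed x, y, z axes, in that order (R = Rz(yaw) Ry(pitch) Rx(roll)).
In Python, from station import arm, optics, finder gives the robot as it stands. The module is installed in compiled form; this text tells all that it offers.
- The arm moves only by the tool apply_moves, never from a script. Its argument "increments" is one flat list of numbers, 6 for each row, row after row: the shift along the world's x, y, z in m, then the turn, a rotation vector about the world's x, y, z in rad. In form: [tx, ty, tz, rx, ry, rz, tx, ty, tz, rx, ry, rz, ...]. A call has 1 to 20 rows; each row shifts and turns the pose as measured when the row begins; what a row does not reach is not made up. A row lasts 1/12 s, in which the tool goes at most 41.7 mm and 7.16 degrees, less where a joint would pass 70% of its speed; a pose out of reach is approached as far as the arm can. A call with a gripper value outside its range is refused whole. "hand" is the closure, from 0 (fully open) to 1 (shut), set as the call begins (left out, the last holds). The fingers move at their own pace and stop on an object; "force" is the grip in N (left out, the last holds). Time passes only in rows, so rows that do not move let the fingers close. It gives the time, the measured TCP pose, the force and the opening at its end, in the units of the state.
- arm.get_state(): the state, without advancing time (a new reading comes with each control period).
- optics.grab_frame(name): name is "scene" or "top" or "wrist"; returns the picture (384x512x3 uint8, red, green, blue); there is no depth.
- optics.camera_model(name): a dict with "fx", "fy", "cx", "cy" (pixels), "world_to_cam" (4x4, takes a point from world to camera coordinates); the wrist camera has in their place "T_tool_cam" (4x4, takes a point from camera to tool coordinates, whose origin is the TCP and whose axes are the tool frame's). Camera axes: x right, y up, looking along -z (the intrinsics and any distortion apply to the point x, -y, -z); pixel columns grow to the right and rows downward; lengths in m; the calibration is good to about 2 mm. The wrist camera is an equidistant fisheye: a pixel r from the principal point sees the ray r / f radians off the axis. A picture is of the moment at which its call begins: read the wrist's pose just before it. camera_model takes no time and is no camera call.
- arm.job_done(): hands the job in, once; it reports no verdict.
Trained networks look in the newest picture that a camera, given by its name, has taken for a name from the list of things; names that differ only in an ending like _2 or _b are one class to them, and where a whole thing is asked for, a point or a joint stands for the part that bears it (a point fixed in the world has none). Each returns a list of dicts, best first, with "conf" (0 to 1); they miss things now and then, are a little off and sometimes report something else, mostly with a low value. They report only what shows in the picture. A call takes as long as a camera call.
- finder.find_in(camera, name): "box" ([left, top, right, bottom] in pixels, round what is visible of it).
- finder.landmark_of(camera, name): "point" ([column, row] in pixels: a listed point, or the origin of a listed thing).
The state is a dict: "t": time; "q": joint angles; "qd": joint speeds; "joint_efforts": joint torques, N m; "eef_pos": TCP position; "ee_rot": TCP orientation; "force": force on the tool from outside, world axes, zero at the start; "moment": the same for the moment, N m; "width": finger opening in m.
Only numpy, scipy, OpenCV 4.12 (cv2) and the standard library are available. Lean on these libraries where they do the work, as an engineer would, in place of code of your own. Each camera call takes 0.05 s, during which the arm holds its last target. There are 200 camera calls.

## Working session

There is one attempt and no reset: what is moved stays moved. The work goes in short steps, Python scripts to look and compute and a tool call to move; the robot and the scene stay as the last step left them, time stands still between calls to the robot, and variables do not carry over. Pictures are saved under pics/ and viewed, about 12 in all and at most 16, crops included, and the job is handed in when it is done.

Besides the shell and the picture viewer there is one more tool, called after ">>>" by a JSON object that holds its "method" and its "body", one argument or row to a line. apply_moves: Moves the arm, as the interface text tells. Its arguments: {"type":"object","properties":{"increments":{"type":"array"},"hand":{"type":"number"},"force":{"type":"number"}},"required":["increments"]}

```bash
mkdir -p pics
cat > h.py <<'E'
import numpy as np, cv2
from station import arm, optics, finder
from scipy.spatial.transform import Rotation as R
def px2plane(cam,p,z):
    m=optics.camera_model(cam); W=np.linalg.inv(np.array(m["world_to_cam"]))
    d=W[:3,:3]@np.array([(p[0]-m["cx"])/m["fx"],-(p[1]-m["cy"])/m["fy"],-1]); o=W[:3,3]
    return o+d*(z-o[2])/d[2]
def save(img,n): cv2.imwrite("pics/"+n,img[:,:,::-1])
N=["mat","stub_axle","big_bearing","hub","small_bearing","castle_nut","dust_cap","red_bin","carton","grease_tin"]
E
python3 - <<'E'
from h import *
for c in("top","scene"):
    m=optics.camera_model(c); print({k:(v if k!="world_to_cam" else np.round(v,3).tolist()) for k,v in m.items()})
    im=optics.grab_frame(c); save(im,c+"0.png")
    for n in N:
        b=finder.find_in(c,n)[:2]; l=finder.landmark_of(c,n)[:2]
        print(c,n,[(np.round(x["box"],1).tolist(),round(x["conf"],2)) for x in b],[(np.round(x["point"],1).tolist(),round(x["conf"],2),np.round(px2plane(c,x["point"],0.0 if n in("carton","grease_tin") else 0.0),3)[:2]) for x in l])
print(optics.camera_model("wrist"),arm.get_state(),arm.tips_ahead)
E
```

```text
{'fx': 357.2973544232421, 'fy': 357.2973544232421, 'cx': 253.96025238376978, 'cy': 188.51127060164697, 'world_to_cam': [[0.014, -1.0, 0.028, -0.03], [0.997, 0.016, 0.071, -0.55], [-0.072, 0.026, 0.997, -1.124], [0.0, 0.0, 0.0, 1.0]]}
top mat [([160.5, 192.9, 353.9, 230.3], 0.62)] [([254.3, 211.6], 0.73, array([ 0.476, -0.025])), ([331.8, 209.4], 0.62, array([ 0.487, -0.278]))]
top stub_axle [([166.7, 200.3, 191.0, 225.1], 0.64), ([283.7, 155.0, 295.9, 166.2], 0.2)] [([180.3, 215.7], 0.9, array([0.46 , 0.214]))]
top big_bearing [([200.6, 145.6, 218.1, 161.3], 0.53)] [([210.3, 153.8], 0.62, array([0.663, 0.122]))]
top hub [([308.7, 150.5, 340.1, 181.7], 0.82)] [([320.7, 166.6], 0.98, array([ 0.627, -0.241]))]
top small_bearing [([244.2, 146.2, 259.8, 162.2], 0.56)] [([251.9, 154.9], 0.64, array([ 0.662, -0.014]))]
top castle_nut [([283.6, 156.9, 292.9, 167.8], 0.65)] [([248.9, 153.8], 0.55, array([ 0.665, -0.004])), ([286.2, 162.3], 0.51, array([ 0.639, -0.127]))]
top dust_cap [([156.6, 155.9, 175.1, 172.3], 0.6), ([161.1, 192.3, 351.0, 232.2], 0.19)] [([166.9, 162.1], 0.79, array([0.6
[... 2363 characters left out ...]
0000000e+00,  0.00000000e+00,
         1.00000000e+00]])} {'t': 2.1, 'q': array([ 1.60506458e+00,  3.58608237e-01,  1.18745432e-02,  7.16656495e-06,
       -1.22414054e+00, -2.88105079e-01]), 'qd': array([-0.00063132,  0.00058589,  0.00162249,  0.00097614,  0.00035739,
        0.00068984]), 'joint_efforts': array([ 2.97299721e-04, -5.82368374e+01,  2.93298465e+01,  7.00268894e+00,
        1.23539552e-02, -1.43898853e-05]), 'eef_pos': array([0.16951832, 0.65331786, 0.23754611]), 'ee_rot': array([-3.14156405e+00, -7.27848932e-05, -1.82463072e+00]), 'force': array([ 0.39164458, -0.65862012, -0.54430379]), 'moment': array([0.02100278, 0.06325565, 0.03152707]), 'width': 0.08754441566074081} 0.011
```

```bash
ls pics
```

```text
scene0.png
top0.png
```

Run:
```python
import cv2
a=cv2.imread("pics/top0.png")[130:250,60:440]; cv2.imwrite("pics/top0c.png",cv2.resize(a,None,fx=2.1,fy=2.1,interpolation=cv2.INTER_CUBIC))
a=cv2.imread("pics/scene0.png")[130:330,80:480]; cv2.imwrite("pics/scene0c.png",cv2.resize(a,None,fx=2,fy=2,interpolation=cv2.INTER_CUBIC))
```

```text
(no output)
```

View pics/top0c.png

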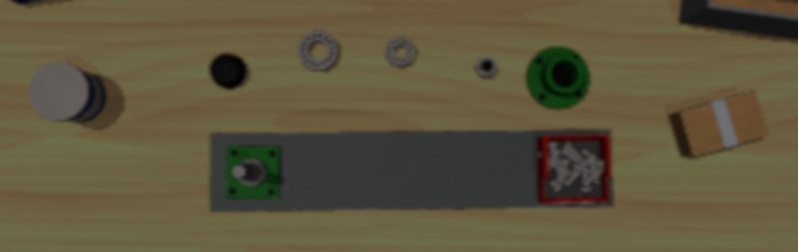

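View pics/scene0c.png

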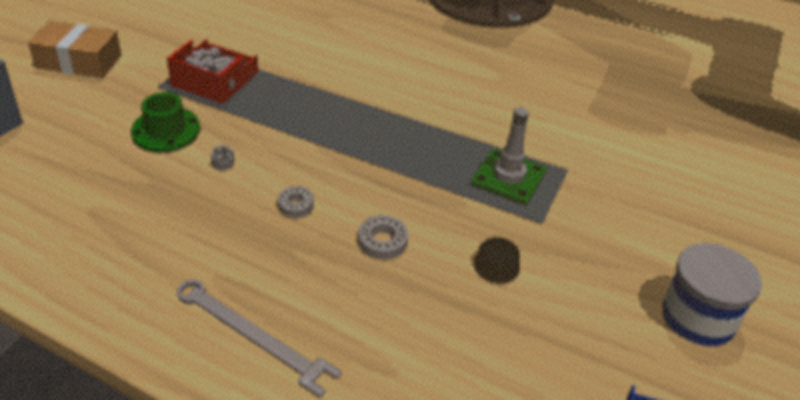

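The top crop shows the axle at the mat's left end and the bin at its right. Above the mat, left to right, are the cap, big bearing, small bearing, nut and hub. The scene view agrees. Next I move to a wrist survey pose with the jaws along x.

>>> {"method": "apply_moves", "body": {
  "increments": [0.02,-0.027,0.001,0,0,-0.066,0.02,-0.027,0.001,0,0,-0.066,0.02,-0.027,0.001,0,0,-0.066,0.02,-0.027,0.001,0,0,-0.066,0.02,-0.027,0.001,0,0,-0.066,0.02,-0.027,0.001,0,0,-0.066,0.02,-0.027,0.001,0,0,-0.066,0.02,-0.027,0.001,0,0,-0.066,0.02,-0.027,0.001,0,0,-0.066,0.02,-0.027,0.001,0,0,-0.066,0.02,-0.027,0.001,0,0,-0.066,0.02,-0.027,0.001,0,0,-0.066,0.02,-0.027,0.001,0,0,-0.066,0.02,-0.027,0.001,0,0,-0.066,0.02,-0.027,0.001,0,0,-0.066,0.02,-0.027,0.001,0,0,-0.066,0.02,-0.027,0.001,0,0,-0.066,0.02,-0.027,0.001,0,0,-0.066,0.02,-0.027,0.001,0,0,-0.066,0.02,-0.027,0.001,0,0,-0.066]
}}

```text
t: 3.77
eef_pos: [0.5793, 0.0903, 0.2608]
ee_rot: [3.138, 0.008, 3.087]
force: [0.5, -0.1, 0.1]
width: 0.0876
```

>>> {"method": "apply_moves", "body": {
  "increments": [0,0,0,0,0,0.05,0,0,0,0,0,0]
}}

```text
t: 3.93
eef_pos: [0.5824, 0.0847, 0.2604]
ee_rot: [3.139, 0.008, 3.127]
force: [-0.3, 0.3, 0.5]
width: 0.0879
```

```bash
cat >> h.py <<'E'
def wcam(s=None):
    s=s or arm.get_state(); m=optics.camera_model("wrist"); T=np.eye(4)
    T[:3,:3]=R.from_euler("xyz",s["ee_rot"]).as_matrix(); T[:3,3]=s["eef_pos"]
    return T@np.array(m["T_tool_cam"]),m
def wray(p,C):
    T,m=C; u=np.array([p[0]-m["cx"],p[1]-m["cy"]])/m["fx"]; th=np.hypot(*u); k=np.sin(th)/max(th,1e-9)
    return T[:3,3],T[:3,:3]@np.array([u[0]*k,-u[1]*k,-np.cos(th)])
def wplane(p,z,C): o,d=wray(p,C); return o+d*(z-o[2])/d[2]
def wproj(P,C):
    T,m=C; v=T[:3,:3].T@(np.asarray(P)-T[:3,3]); a=np.array([v[0],-v[1]]); th=np.arctan2(np.hypot(*a),-v[2])
    return np.array([m["cx"],m["cy"]])+m["fx"]*th*a/max(np.hypot(*a),1e-9)
def rectify(im,C,x0,x1,y0,y1,z,s=1000.):
    "orthophoto at height z: row 0 = x1, column 0 = y1; s px per m"
    xs=x1-np.arange(int((x1-x0)*s))/s; ys=y1-np.arange(int((y1-y0)*s))/s
    M=np.array([[wproj((x,y,z),C) for y in ys] for x in xs],np.float32)
    return cv2.remap(im,M[...,0],M[...,1],cv2.INTER_CUBIC)
def shot(tag):
    s=arm.get_state(); im=optics.grab_frame("wrist"); save(im,tag+".png"); np.save(tag+".npy",np.r_[s["eef_pos"],s["ee_rot"]]); return im,wcam(s)
E
python3 - <<'E'
from h import *
im,C=shot("w1"); print(np.load("w1.npy").round(4))
for n in N:
    l=finder.landmark_of("wrist",n)[:2]; b=finder.find_in("wrist",n)[:1]
    print(n,[(np.round(x["point"],1).tolist(),round(x["conf"],2),wplane(x["point"],0,C).round(3)[:2]) for x in l],[(np.round(x["box"],0).tolist(),round(x["conf"],2)) for x in b])
E
```

```text
[0.5824 0.0847 0.2604 3.1389 0.008  3.1274]
mat [([327.5, 82.3], 0.55, array([ 0.48 , -0.029]))] [([281.0, 1.0, 369.0, 286.0], 0.88)]
stub_axle [([325.8, 247.2], 0.89, array([0.473, 0.215]))] [([303.0, 224.0, 344.0, 293.0], 0.77)]
big_bearing [([198.0, 185.8], 0.93, array([0.663, 0.115]))] [([175.0, 168.0, 217.0, 212.0], 0.64)]
hub [([327.9, 248.3], 0.22, array([0.469, 0.218]))] []
small_bearing [([194.1, 94.3], 0.7, array([ 0.663, -0.014]))] [([174.0, 79.0, 209.0, 116.0], 0.64)]
castle_nut [([208.7, 3.9], 0.54, array([ 0.642, -0.144]))] [([192.0, 0.0, 218.0, 16.0], 0.6)]
dust_cap [([224.2, 271.8], 0.62, array([0.632, 0.256]))] [([210.0, 277.0, 240.0, 295.0], 0.75)]
red_bin [([326.3, 246.8], 0.34, array([0.472, 0.215]))] []
carton [] []
grease_tin [] []
```

View pics/w1.png

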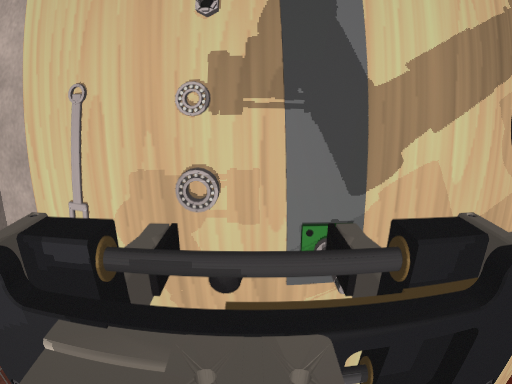

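>>> {"method": "apply_moves", "body": {
  "increments": [0,-0.036,0,0,0,0,0,-0.036,0,0,0,0,0,-0.036,0,0,0,0,0,-0.036,0,0,0,0,0,-0.036,0,0,0,0,0,0,0,0,0,0,0,0,0,0,0,0]
}}

```text
t: 5.57
eef_pos: [0.5813, -0.0999, 0.2604]
ee_rot: [3.139, 0.009, 3.133]
force: [-0.2, 0.0, 0.6]
width: 0.0872
```

Run:
```python
from h import *
im,C=shot("w2"); print(np.load("w2.npy").round(4))
for n in N:
    l=finder.landmark_of("wrist",n)[:2]; b=finder.find_in("wrist",n)[:1]
    print(n,[(np.round(x["point"],1).tolist(),round(x["conf"],2),wplane(x["point"],0,C).round(3)[:2]) for x in l],[(np.round(x["box"],0).tolist(),round(x["conf"],2)) for x in b])
```

```text
[ 0.5813 -0.0999  0.2604  3.139   0.0088  3.1326]
mat [([324.6, 209.0], 0.69, array([ 0.478, -0.032]))] [([278.0, 2.0, 364.0, 301.0], 0.56)]
stub_axle [] []
big_bearing [([205.6, 292.9], 0.89, array([0.663, 0.114]))] [([187.0, 278.0, 224.0, 312.0], 0.8)]
hub [([217.7, 51.1], 0.79, array([ 0.629, -0.257]))] [([182.0, 17.0, 258.0, 89.0], 0.65)]
small_bearing [([200.1, 221.6], 0.85, array([ 0.662, -0.014]))] [([183.0, 210.0, 216.0, 242.0], 0.83)]
castle_nut [([207.8, 132.2], 0.84, array([ 0.645, -0.145]))] [([196.0, 118.0, 221.0, 152.0], 0.77)]
dust_cap [([323.5, 209.7], 0.33, array([ 0.48 , -0.031]))] [([179.0, 16.0, 257.0, 89.0], 0.19)]
red_bin [([321.1, 42.6], 0.88, array([ 0.488, -0.27 ]))] [([286.0, 1.0, 369.0, 76.0], 0.57)]
carton [] []
grease_tin [] []
```

View pics/w2.png

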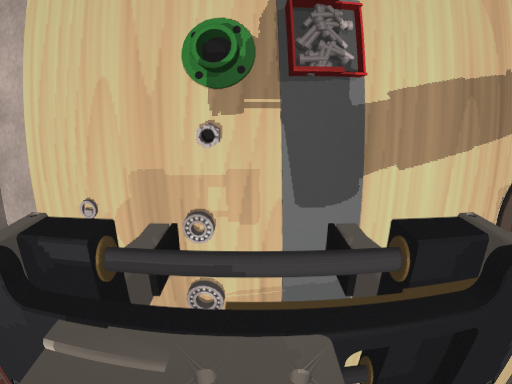

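Image w1 shows the bearings at (198,188) and (192,98). Image w2 shows the nut at (208,133), the hub at (217,51) and the bin at (326,38). All match the networks. The axle and cap are hidden by the gripper, so I take one view from further towards +y.

>>> {"method": "apply_moves", "body": {
  "increments": [0,0.04,0,0,0,0,0,0.04,0,0,0,0,0,0.04,0,0,0,0,0,0.04,0,0,0,0,0,0.04,0,0,0,0,0,0.04,0,0,0,0,0,0.04,0,0,0,0,0,0.04,0,0,0,0,0,0.04,0,0,0,0,0,0.04,0,0,0,0,0,0,0,0,0,0,0,0,0,0,0,0,0]
}}

```text
schema error: expected a multiple of 6 numbers
```

```bash
cat > pts.py <<'E'
from h import *
im,C=shot("w3"); print(np.load("w3.npy").round(4))
for n in N:
    l=finder.landmark_of("wrist",n)[:1]
    print(n,[(np.round(x["point"],1).tolist(),round(x["conf"],2),wplane(x["point"],0,C).round(4)[:2]) for x in l])
E
python3 pts.py
python3 - <<'E'
from h import *
def ld(t):
    v=np.load(t+".npy"); return cv2.imread(f"pics/{t}.png")[:,:,::-1].copy(), wcam({"eef_pos":v[:3],"ee_rot":v[3:]})
# mat edges from ortho at z=3mm
pts={1:[],-1:[]}
for t,y0,y1 in(("w1",-0.25,0.08),("w2",-0.21,-0.08),("w3",0.0,0.26)):
    im,C=ld(t); o=rectify(im,C,0.38,0.58,y0,y1,0.003); 
    hsv=cv2.cvtColor(o,cv2.COLOR_RGB2HSV); mask=cv2.morphologyEx(((hsv[...,1]<60)).astype(np.uint8),cv2.MORPH_OPEN,np.ones((5,5)))
    cv2.imwrite(f"pics/o_{t}.png",np.hstack([o[:,:,::-1],cv2.merge([mask*255]*3)]))
    e=[]
    for c in range(0,mask.shape[1],3):
        r=np.flatnonzero(mask[:,c]); 
        if len(r)>50: e.append((y1-c/1000,0.58-r[0]/1000,0.58-r[-1]/1000))
    e=np.array(e); 
    if len(e):
        ok=abs(e[:,1]-e[:,2]-0.12)<0.006; e=e[ok]; print(t,len(e),ok.mean(), np.polyfit(e[:,0],e[:,1:].mean(1),1) if len(e)>5 else e, (e[:,1]-e[:,2]).mean())
E
```

```text
[ 0.5815 -0.0981  0.2604  3.139   0.0088  3.1355]
mat []
stub_axle []
big_bearing [([207.6, 294.1], 0.7, array([0.6595, 0.1185]))]
hub [([217.2, 49.9], 0.95, array([ 0.6306, -0.2568]))]
small_bearing [([199.6, 221.8], 0.89, array([ 0.6628, -0.0115]))]
castle_nut [([207.7, 132.0], 0.85, array([ 0.645, -0.143]))]
dust_cap []
red_bin [([321.6, 40.2], 0.85, array([ 0.4883, -0.2725]))]
carton []
grease_tin []
w1 76 0.6909090909090909 [-0.02663705  0.48127245] 0.11788157894736843
w2 44 1.0 [-0.02587503  0.48136333] 0.11793181818181821
w3 2 0.024691358024691357 [[0.005 0.54  0.416]
 [0.002 0.54  0.419]] 0.1225
```

View pics/w3.png

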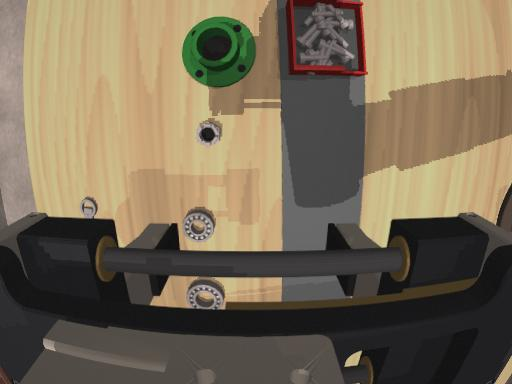

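The move was refused on the row count, so that image repeats w2. The mat line still came out cleanly: x = 0.4813 − 0.026·y, width 118 mm against 120. Resending the move.

>>> {"method": "apply_moves", "body": {
  "increments": [0,0.04,0,0,0,0,0,0.04,0,0,0,0,0,0.04,0,0,0,0,0,0.04,0,0,0,0,0,0.04,0,0,0,0,0,0.04,0,0,0,0,0,0.04,0,0,0,0,0,0.04,0,0,0,0,0,0.04,0,0,0,0,0,0.04,0,0,0,0,0,0,0,0,0,0,0,0,0,0,0,0]
}}

```text
t: 8.17
eef_pos: [0.5778, 0.3181, 0.2604]
ee_rot: [3.139, 0.011, 3.13]
force: [0.4, -0.7, 0.6]
width: 0.0876
```

```bash
python3 pts.py
python3 - <<'E'
from h import *
v=np.load("w3.npy");im=cv2.imread("pics/w3.png")[:,:,::-1].copy();C=wcam({"eef_pos":v[:3],"ee_rot":v[3:]})
o=rectify(im,C,0.40,0.60,-0.06,0.30,0.003); hsv=cv2.cvtColor(o,cv2.COLOR_RGB2HSV); mask=cv2.morphologyEx(((hsv[...,1]<60)).astype(np.uint8),cv2.MORPH_OPEN,np.ones((5,5)))
e=[]
for c in range(0,mask.shape[1],3):
    r=np.flatnonzero(mask[:,c])
    if len(r)>50: e.append((0.30-c/1000,0.60-r[0]/1000,0.60-r[-1]/1000))
e=np.array(e); ok=abs(e[:,1]-e[:,2]-0.12)<0.005; e=e[ok]; print(len(e),np.polyfit(e[:,0],e[:,1:].mean(1),1),(e[:,1]-e[:,2]).mean())
o2=rectify(im,C,0.40,0.54,0.14,0.30,0.013); g=cv2.cvtColor(o2,cv2.COLOR_RGB2HSV); gm=((g[...,0]>45)&(g[...,0]<80)&(g[...,1]>130)).astype(np.uint8)
c=max(cv2.findContours(gm,0,1)[0],key=cv2.contourArea); r=cv2.minAreaRect(c); print("flange",0.54-r[0][1]/1000,0.30-r[0][0]/1000,r)
cv2.imwrite("pics/ax.png",cv2.resize(np.hstack([o2[:,:,::-1],cv2.merge([gm*255]*3)]),None,fx=2,fy=2))
E
```

```text
[0.5778 0.3181 0.2604 3.139  0.0107 3.1298]
mat []
stub_axle [([333.0, 90.9], 0.79, array([0.4689, 0.2157]))]
big_bearing [([190.4, 23.6], 0.87, array([0.6637, 0.1176]))]
hub []
small_bearing []
castle_nut []
dust_cap [([212.4, 120.3], 0.69, array([0.6346, 0.2569]))]
red_bin []
carton []
grease_tin [([250.7, 269.3], 0.97, array([0.5853, 0.4848]))]
55 [-0.02687069  0.4813919 ] 0.11794545454545456
flange 0.47500000000000003 0.214 ((86.0, 65.0), (78.0, 78.0), 90.0)
```

View pics/w3.png

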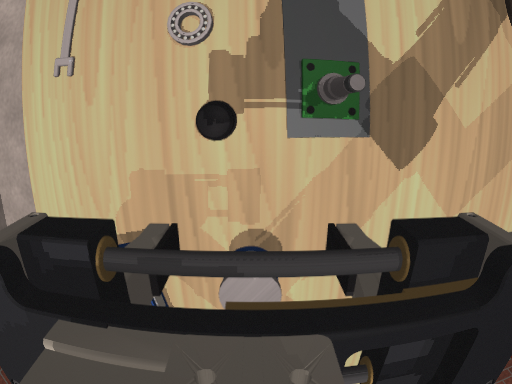

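Image w3 shows the axle flange at (330,88), the cap at (216,120) and the big bearing at (190,23). The ortho fit gives a flange centre of (0.475, 0.214). That sets the row targets: big bearing (0.478, 0.118), hub (0.481, 0.012), small bearing (0.4835, −0.0865), cap (0.4855, −0.1635). Now approaching the big bearing.

>>> {"method": "apply_moves", "body": {
  "increments": [0.01,-0.024,-0.017,-0.001,0.002,0.003,0.01,-0.024,-0.017,-0.001,0.002,0.003,0.01,-0.024,-0.017,-0.001,0.002,0.003,0.01,-0.024,-0.017,0,0.002,0.003,0.01,-0.024,-0.017,0,0.002,0,0.01,-0.024,-0.017,0,0,0,0.01,-0.024,-0.017,0,0,0,0.01,-0.024,-0.017,0,0,0,0,0,0,0,0,0,0,0,0,0,0,0]
}}

```text
t: 9.55
eef_pos: [0.6614, 0.1139, 0.1222]
ee_rot: [3.136, 0.006, 3.14]
force: [0.4, 1.0, -0.4]
width: 0.0873
```

```bash
cat > near.py <<'E'
import sys; from h import *
tag,names=sys.argv[1],sys.argv[2:]; im,C=shot(tag); print(np.load(tag+".npy").round(4))
for n in names:
    for x in finder.landmark_of("wrist",n)[:1]: print(n,np.round(x["point"],1),round(x["conf"],2),"z0:",wplane(x["point"],0,C).round(4)[:2],"z3mm:",wplane(x["point"],0.003,C).round(4)[:2])
E
python3 near.py n1 big_bearing
python3 - <<'E'
from h import *
def C_(t): v=np.load(t+".npy"); return wcam({"eef_pos":v[:3],"ee_rot":v[3:]})
def tri(obs):
    A=np.zeros((3,3));b=np.zeros(3)
    for t,p in obs:
        o,d=wray(p,C_(t)); d/=np.linalg.norm(d); M=np.eye(3)-np.outer(d,d); A+=M;b+=M@o
    return np.linalg.solve(A,b).round(4)
print("bb",tri([("w1",(198,185.8)),("w2",(205.6,292.9)),]), "sb",tri([("w1",(194.1,94.3)),("w2",(200.1,221.6))]),"nut",tri([("w1",(208.7,3.9)),("w2",(207.8,132.2))]))
# ring circle fit in ortho at top height
v=np.load("n1.npy");im=cv2.imread("pics/n1.png")[:,:,::-1].copy();C=C_("n1")
o=rectify(im,C,0.60,0.72,0.05,0.17,0.017,2000.); cv2.imwrite("pics/bb.png",o[:,:,::-1])
g=cv2.cvtColor(o,cv2.COLOR_RGB2GRAY); h=cv2.HoughCircles(cv2.GaussianBlur(g,(5,5),0),cv2.HOUGH_GRADIENT,1.5,400,param1=120,param2=20,minRadius=57,maxRadius=67); 
if h is not None: c=h[0,0]; print("ring",0.72-c[1]/2000,0.17-c[0]/2000,"r",c[2]/2000)
E
```

```text
[0.6614 0.1139 0.1222 3.1362 0.0062 3.1396]
big_bearing [252.6 192.4] 0.8 z0: [0.6621 0.1169] z3mm: [0.6621 0.116 ]
bb [ 0.6636  0.1162 -0.0029] sb [ 6.625e-01 -1.370e-02 -4.000e-04] nut [ 0.6433 -0.1445 -0.0012]
ring 0.662625 0.119375005 r 0.0306
```

>>> {"method": "apply_moves", "body": {
  "increments": [0.001,0.002,-0.018,0.003,0.003,0,0,0.001,-0.018,0.003,0.003,0,0,0,-0.018,0,0,0,0,0,-0.018,0,0,0,0,0,-0.016,0,0,0,0,0,-0.012,0,0,0,0,0,-0.004,0,0,0,0,0,0,0,0,0]
}}

```text
t: 10.32
eef_pos: [0.6658, 0.1277, 0.0243]
ee_rot: [3.123, 0.016, -3.133]
force: [0.5, 0.4, 0.4]
width: 0.0878
```

>>> {"method": "apply_moves", "body": {
  "increments": [0,0,0,0,0,0]
}}

```text
t: 10.4
eef_pos: [0.666, 0.1283, 0.0249]
ee_rot: [3.123, 0.016, -3.132]
force: [1.5, 0.5, -0.2]
width: 0.0876
```

>>> {"method": "apply_moves", "body": {
  "increments": [-0.002,-0.006,0,-0.009,0.008,-0.005,-0.002,-0.005,0,-0.009,0.008,-0.004,0,0,0,0,0,0]
}}

```text
t: 10.65
eef_pos: [0.6631, 0.1175, 0.0279]
ee_rot: [-3.142, 0.002, -3.141]
force: [0.3, -0.7, 0.2]
width: 0.0873
```

>>> {"method": "apply_moves", "body": {
  "increments": [0,-0.0005,-0.008,-0.001,0.001,0,0,-0.0005,-0.007,-0.001,0.001,0,0,0,0,0,0,0]
}}

```text
t: 10.9
eef_pos: [0.6642, 0.1162, 0.0136]
ee_rot: [-3.141, 0.003, -3.142]
force: [-1.6, 0.1, -1.2]
width: 0.0875
```

>>> {"method": "apply_moves", "body": {
  "increments": [0,0,0,0,0,0,0,0,0,0,0,0,0,0,0,0,0,0,0,0,0,0,0,0,0,0,0,0,0,0,0,0,0,0,0,0],
  "hand": 1,
  "force": 25
}}

```text
t: 11.4
eef_pos: [0.6637, 0.1158, 0.0124]
ee_rot: [-3.14, 0.001, 3.141]
force: [-0.4, -0.1, -0.9]
width: 0.062
```

>>> {"method": "apply_moves", "body": {
  "increments": [0,0,0.02,0,0,0,0,0,0.025,0,0,0,-0.02,0,0.01,0,0,0,-0.03,0,0,0,0,0,-0.03,0,0,0,0,0,-0.03,0,0,0,0,0,-0.03,0,0,0,0,0,-0.025,0,0,0,0,0,-0.015,0,0,0,0,0,0,0,0,0,0,0,0,0,0,0,0,0]
}}

```text
t: 12.32
eef_pos: [0.4739, 0.1135, 0.067]
ee_rot: [-3.14, -0.001, 3.139]
force: [0.9, 0.6, -2.0]
width: 0.0618
```

>>> {"method": "apply_moves", "body": {
  "increments": [0.002,0.002,-0.012,0,0,0,0.002,0.001,-0.012,0,0,0,0,0,-0.01,0,0,0,0,0,0,0,0,0]
}}

```text
t: 12.65
eef_pos: [0.4815, 0.1182, 0.0336]
ee_rot: [3.14, 0.004, 3.14]
force: [-0.2, -0.3, -1.9]
width: 0.062
```

>>> {"method": "apply_moves", "body": {
  "increments": [-0.003,-0.001,-0.006,0,0.003,0,-0.001,0,-0.006,0,0,0,0,0,0,0,0,0]
}}

```text
t: 12.9
eef_pos: [0.479, 0.1175, 0.0208]
ee_rot: [3.14, 0.001, 3.139]
force: [-0.6, -0.8, -2.0]
width: 0.062
```

>>> {"method": "apply_moves", "body": {
  "increments": [-0.001,0,-0.002,0,0,0,0,0,-0.002,0,0,0,0,0,-0.001,0,0,0,0,0,0,0,0,0]
}}

```text
t: 13.23
eef_pos: [0.4784, 0.1176, 0.0158]
ee_rot: [3.14, 0.002, 3.139]
force: [0.2, 0.4, -2.3]
width: 0.062
```

>>> {"method": "apply_moves", "body": {
  "increments": [0,0,-0.0007,0,0,0,0,0,-0.0005,0,0,0,0,0,0,0,0,0]
}}

```text
t: 13.48
eef_pos: [0.4787, 0.1178, 0.0155]
ee_rot: [3.139, 0.002, 3.14]
force: [0.3, -0.4, -1.5]
width: 0.0619
```

>>> {"method": "apply_moves", "body": {
  "increments": [0,0,-0.0002,0,0,0,0,0,0,0,0,0,0,0,0,0,0,0,0,0,0,0,0,0,0,0,0,0,0,0],
  "hand": 0
}}

```text
t: 13.9
eef_pos: [0.4798, 0.1185, 0.0162]
ee_rot: [3.138, 0.005, 3.14]
force: [-0.6, -1.0, -0.3]
width: 0.0862
```

>>> {"method": "apply_moves", "body": {
  "increments": [0,0,0.02,0,0,0,0,0,0.035,0,0,0,0,0,0.035,0,0,0,0,0,0.035,0,0,0,0,0,0.01,0,0,0,0,0,0,0,0,0]
}}

```text
t: 14.4
eef_pos: [0.4777, 0.1167, 0.1557]
ee_rot: [-3.141, 0.001, 3.14]
force: [0.4, 0.1, -0.7]
width: 0.0872
```

```bash
python3 near.py p1 big_bearing stub_axle
python3 - <<'E'
from h import *
v=np.load("p1.npy");im=cv2.imread("pics/p1.png")[:,:,::-1].copy();C=wcam({"eef_pos":v[:3],"ee_rot":v[3:]})
o=rectify(im,C,0.41,0.55,0.04,0.26,0.020,2000.)
cv2.imwrite("pics/p1o.png",o[:,:,::-1])
E
```

```text
[ 4.7770e-01  1.1670e-01  1.5570e-01 -3.1415e+00  7.0000e-04  3.1401e+00]
big_bearing [253.  184.4] 0.9 z0: [0.4773 0.1196] z3mm: [0.4773 0.1188]
stub_axle [256.  264.9] 0.61 z0: [0.4739 0.2152] z3mm: [0.4739 0.2135]
```

View pics/p1o.png

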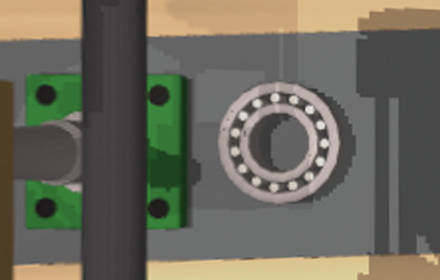

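The ortho crop shows the ring at cols 218–340 (61 mm) on the mat line, with the flange edge at col 186. That gap reads a bit under 25 mm, but at a slant. I check it from above the gap on the way to the cap.

>>> {"method": "apply_moves", "body": {
  "increments": [0.01,0.03,0.015,0,0,0,0.01,0.03,0.015,0,0,0,0.01,0.03,0.015,0,0,0,0,0.025,0,0,0,0,0,0,0,0,0,0,0,0,0,0,0,0]
}}

```text
t: 15.05
eef_pos: [0.5017, 0.2318, 0.1871]
ee_rot: [-3.127, -0.02, 3.135]
force: [-0.4, -1.0, 0.8]
width: 0.0876
```

```bash
python3 near.py p2 big_bearing stub_axle dust_cap
cat > ortho.py <<'E'
import sys; from h import *
t,out=sys.argv[1:3]; a=list(map(float,sys.argv[3:8])); s=float(sys.argv[8]) if len(sys.argv)>8 else 2000.
v=np.load(t+".npy");im=cv2.imread(f"pics/{t}.png")[:,:,::-1].copy();C=wcam({"eef_pos":v[:3],"ee_rot":v[3:]})
o=rectify(im,C,*a,s); cv2.imwrite(f"pics/{out}.png",o[:,:,::-1])
E
python3 - <<'E'
from h import *
v=np.load("p2.npy");im=cv2.imread("pics/p2.png")[:,:,::-1].copy();C=wcam({"eef_pos":v[:3],"ee_rot":v[3:]})
a=rectify(im,C,0.41,0.55,0.06,0.28,0.013,2000.);b=rectify(im,C,0.41,0.55,0.06,0.28,0.020,2000.)
cv2.imwrite("pics/p2o.png",np.vstack([a,b])[:,:,::-1])
E
```

```text
[ 0.5017  0.2318  0.1871 -3.1273 -0.0203  3.1353]
big_bearing [270.3  81.6] 0.68 z0: [0.4776 0.1226] z3mm: [0.4778 0.123 ]
stub_axle [272.2 160. ] 0.86 z0: [0.4754 0.2115] z3mm: [0.4757 0.2111]
dust_cap [145.5 198.4] 0.9 z0: [0.6279 0.2555] z3mm: [0.6268 0.2546]
```

View pics/p2o.png

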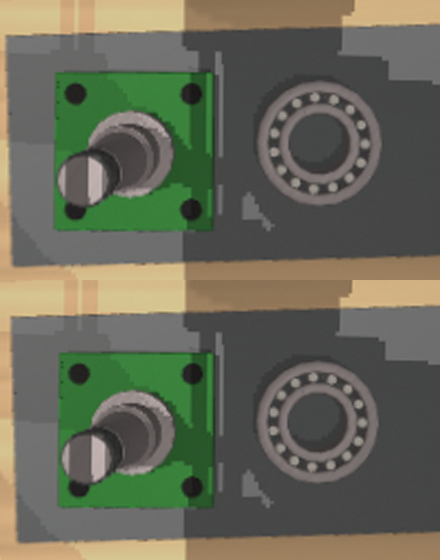

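The nearly nadir view puts the flange edge at col 214 (y = 0.173) and the ring at cols 258–379 (y = 0.151–0.0905). The gap is 22 mm, which is acceptable. I shift the remaining targets to the ring as placed: hub y = 0.015, small bearing −0.0835, cap −0.160. Next is the cap.

>>> {"method": "apply_moves", "body": {
  "increments": [0.025,0.005,0,0.005,-0.007,0.002,0.035,0.008,0,0.005,-0.007,0.002,0.035,0.008,0,0.005,-0.007,0.002,0.03,0.005,0,0,0,0,0,0,0,0,0,0,0,0,0,0,0,0]
}}

```text
t: 15.75
eef_pos: [0.63, 0.2502, 0.1866]
ee_rot: [3.141, -0.0, 3.136]
force: [-0.1, 0.2, -1.2]
width: 0.0881
```

```bash
cat > circ.py <<'E'
import sys; from h import *
# tag x y z rlo rhi mode : circle fit in ortho at height z round (x,y)
t=sys.argv[1]; x,y,z,r0,r1=map(float,sys.argv[2:7])
v=np.load(t+".npy");im=cv2.imread(f"pics/{t}.png")[:,:,::-1].copy();C=wcam({"eef_pos":v[:3],"ee_rot":v[3:]})
w=r1+0.03; o=rectify(im,C,x-w,x+w,y-w,y+w,z,2000.); cv2.imwrite(f"pics/{t}_c.png",o[:,:,::-1])
g=cv2.GaussianBlur(cv2.cvtColor(o,cv2.COLOR_RGB2GRAY),(5,5),0)
h=cv2.HoughCircles(g,cv2.HOUGH_GRADIENT,1.5,20,param1=100,param2=15,minRadius=int(r0*2000),maxRadius=int(r1*2000))
if h is not None:
    for c in h[0][:3]: print("circle x %.4f y %.4f r %.4f"%(x+w-c[1]/2000,y+w-c[0]/2000,c[2]/2000))
E
python3 near.py c1 dust_cap; for z in 0.004 0.024; do python3 circ.py c1 0.633 0.257 $z 0.023 0.030; done
```

```text
[ 6.3000e-01  2.5020e-01  1.8660e-01  3.1408e+00 -1.0000e-04  3.1360e+00]
dust_cap [255.2 179.4] 0.8 z0: [0.6269 0.255 ] z3mm: [0.6269 0.2543]
circle x 0.6296 y 0.2574 r 0.0287
circle x 0.6296 y 0.2506 r 0.0253
```

View pics/c1_c.png

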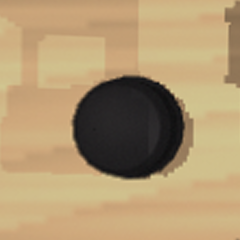

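The crop shows the dark cap and its lip. Lip and shoulder edges both give a centre of about (0.6295, 0.2555). Descending to it.

>>> {"method": "apply_moves", "body": {
  "increments": [0,0.003,-0.035,0,0,0.003,0,0.002,-0.035,0,0,0.002,0,0,-0.035,0,0,0,0,0,-0.02,0,0,0,0,0,0,0,0,0,0,0,0,0,0,0]
}}

```text
t: 16.35
eef_pos: [0.6255, 0.2532, 0.0637]
ee_rot: [3.137, 0.006, -3.141]
force: [0.0, -0.3, 0.8]
width: 0.0876
```

>>> {"method": "apply_moves", "body": {
  "increments": [0.002,0.001,-0.018,-0.002,0.003,0,0.002,0.001,-0.015,-0.002,0.003,0,0,0,-0.008,0,0,0,0,0,0,0,0,0]
}}

```text
t: 16.68
eef_pos: [0.6312, 0.2569, 0.0283]
ee_rot: [3.136, 0.007, -3.14]
force: [0.2, -0.8, -0.6]
width: 0.0877
```

>>> {"method": "apply_moves", "body": {
  "increments": [-0.001,-0.001,-0.006,-0.004,0.005,0,-0.001,-0.001,-0.006,-0.002,0.003,0,0,0,0,0,0,0]
}}

```text
t: 16.93
eef_pos: [0.6301, 0.2555, 0.0181]
ee_rot: [3.141, 0.001, -3.139]
force: [0.3, -0.3, -0.2]
width: 0.0876
```

>>> {"method": "apply_moves", "body": {
  "increments": [0,0,0,0,0,0,0,0,0,0,0,0,0,0,0,0,0,0,0,0,0,0,0,0,0,0,0,0,0,0,0,0,0,0,0,0,0,0,0,0,0,0],
  "hand": 1,
  "force": 10
}}

```text
t: 17.52
eef_pos: [0.6309, 0.2559, 0.0199]
ee_rot: [3.14, 0.003, -3.139]
force: [-0.2, 0.2, -0.1]
width: 0.0494
```

>>> {"method": "apply_moves", "body": {
  "increments": [0,0,0.025,0,0,0,0,0,0.035,0,0,0,0,-0.02,0.02,0,0,0,-0.011,-0.033,0,0,0,0,-0.012,-0.033,0,0,0,0,-0.012,-0.033,0,0,0,0,-0.012,-0.033,0,0,0,0,-0.012,-0.033,0,0,0,0,-0.012,-0.033,0,0,0,0,-0.012,-0.033,0,0,0,0,-0.012,-0.033,0,0,0,0,-0.012,-0.033,0,0,0,0,-0.012,-0.033,0,0,0,0,-0.012,-0.033,0,0,0,0,-0.01,-0.02,0,0,0,0,0,0,0,0,0,0,0,0,0,0,0,0]
}}

```text
t: 18.93
eef_pos: [0.4792, -0.1622, 0.1038]
ee_rot: [3.14, 0.008, -3.135]
force: [-0.2, 0.7, -1.2]
width: 0.0495
```

>>> {"method": "apply_moves", "body": {
  "increments": [0.003,0.001,-0.025,-0.001,0.004,-0.003,0.002,0.001,-0.025,-0.001,0.004,-0.003,0,0,-0.015,0,0,0,0,0,0,0,0,0]
}}

```text
t: 19.27
eef_pos: [0.4873, -0.1593, 0.0393]
ee_rot: [-3.141, 0.007, 3.142]
force: [-0.6, 0.5, -0.7]
width: 0.0494
```

>>> {"method": "apply_moves", "body": {
  "increments": [-0.001,0,-0.007,0,0.005,0,-0.001,0,-0.005,0,0.002,0,0,0,-0.002,0,0,0,0,0,0,0,0,0]
}}

```text
t: 19.6
eef_pos: [0.4869, -0.1576, 0.0255]
ee_rot: [-3.141, 0.0, -3.138]
force: [0.2, -0.0, 0.7]
width: 0.0496
```

>>> {"method": "apply_moves", "body": {
  "increments": [-0.001,-0.002,-0.0015,0,0,0,0,0,-0.001,0,0,0,0,0,0,0,0,0]
}}

```text
t: 19.85
eef_pos: [0.487, -0.1595, 0.0242]
ee_rot: [-3.141, 0.003, -3.138]
force: [-0.1, -0.7, -0.9]
width: 0.049
```

>>> {"method": "apply_moves", "body": {
  "increments": [-0.001,0,-0.001,0,0,0,-0.0005,0,-0.001,0,0,0,0,0,-0.0005,0,0,0]
}}

```text
t: 20.1
eef_pos: [0.486, -0.1597, 0.0227]
ee_rot: [-3.141, 0.005, -3.138]
force: [-1.9, 1.9, 6.7]
width: 0.0493
```

>>> {"method": "apply_moves", "body": {
  "increments": [0,0,0.0005,0,0,0,0,0,0,0,0,0,0,0,0,0,0,0,0,0,0,0,0,0,0,0,0,0,0,0],
  "hand": 0
}}

```text
t: 20.52
eef_pos: [0.4862, -0.1598, 0.0236]
ee_rot: [-3.141, 0.006, -3.138]
force: [0.6, 0.2, 0.6]
width: 0.0772
```

>>> {"method": "apply_moves", "body": {
  "increments": [0,0,0.02,0,0,0,0,0,0.035,0,0,0,0.005,-0.005,0.04,0,0,0,0.015,-0.02,0.04,0,0,0,0.03,-0.025,0.02,0,0,0,0.03,-0.025,0,0,0,0,0.03,-0.02,0,0,0,0,0.02,0,0,0,0,0,0,0,0,0,0,0,0,0,0,0,0,0]
}}

```text
t: 21.35
eef_pos: [0.6153, -0.2582, 0.1837]
ee_rot: [-3.138, 0.005, -3.137]
force: [-0.2, 0.3, -0.5]
width: 0.0876
```

```bash
python3 near.py d1 dust_cap hub; python3 circ.py d1 0.629 -0.255 0.052 0.026 0.031;python3 circ.py d1 0.629 -0.255 0.010 0.046 0.053; python3 circ.py d1 0.4855 -0.16 0.007 0.024 0.030
```

```text
[ 0.6153 -0.2582  0.1837 -3.1383  0.0049 -3.1369]
hub [239.9 177.9] 0.8 z0: [ 0.6305 -0.2564] z3mm: [ 0.6304 -0.2571]
circle x 0.6281 y -0.2551 r 0.0280
circle x 0.6161 y -0.2581 r 0.0306
circle x 0.6214 y -0.2784 r 0.0289
circle x 0.6284 y -0.2556 r 0.0492
circle x 0.6306 y -0.2706 r 0.0509
circle x 0.5954 y -0.2226 r 0.0500
circle x 0.4769 y -0.1956 r 0.0287
circle x 0.5241 y -0.1649 r 0.0279
circle x 0.4701 y -0.1169 r 0.0271
```

View pics/d1.png

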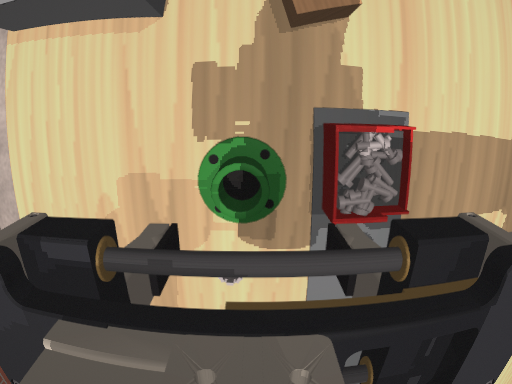

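The picture shows the hub at (242,182). The boss and flange circles agree on (0.6283, −0.2555).

>>> {"method": "apply_moves", "body": {
  "increments": [0.006,0.001,-0.03,0.001,0.002,-0.002,0.006,0.001,-0.035,0.001,0.002,-0.002,0,0,-0.03,0,0,0,0,0,-0.01,0,0,0,0,0,0,0,0,0]
}}

```text
t: 21.92
eef_pos: [0.6242, -0.2532, 0.0806]
ee_rot: [-3.139, 0.007, -3.138]
force: [0.5, -0.1, 1.4]
width: 0.0875
```

>>> {"method": "apply_moves", "body": {
  "increments": [0.002,-0.001,-0.02,0,0.004,-0.001,0.002,-0.001,-0.015,0,0.003,-0.001,0,0,-0.01,0,0,0,0,0,0,0,0,0]
}}

```text
t: 22.25
eef_pos: [0.6292, -0.2549, 0.0392]
ee_rot: [-3.138, 0.004, -3.138]
force: [0.4, 0.1, -1.3]
width: 0.0878
```

>>> {"method": "apply_moves", "body": {
  "increments": [0,-0.0005,-0.007,0,0.003,0,-0.001,0,-0.006,0,0.001,0,0,0,0,0,0,0]
}}

```text
t: 22.5
eef_pos: [0.6295, -0.2558, 0.028]
ee_rot: [-3.137, 0.003, -3.137]
force: [0.9, -0.4, -0.4]
width: 0.0879
```

>>> {"method": "apply_moves", "body": {
  "increments": [0,0,0,0,0,0,0,0,0,0,0,0,0,0,0,0,0,0,0,0,0,0,0,0,0,0,0,0,0,0,0,0,0,0,0,0,0,0,0,0,0,0],
  "hand": 1,
  "force": 45
}}

```text
t: 23.08
eef_pos: [0.6294, -0.256, 0.0299]
ee_rot: [-3.137, 0.004, -3.137]
force: [1.7, -0.7, -1.1]
width: 0.0569
```

>>> {"method": "apply_moves", "body": {
  "increments": [0,0,0.02,0,0,0,0,0,0.035,0,0,0,-0.005,0.01,0.03,0,0,0,-0.016,0.03,0,0,0,0,-0.016,0.03,0,0,0,0,-0.016,0.03,0,0,0,0,-0.016,0.03,0,0,0,0,-0.016,0.03,0,0,0,0,-0.016,0.03,0,0,0,0,-0.016,0.03,0,0,0,0,-0.016,0.03,0,0,0,0,-0.01,0.015,0,0,0,0,0,0,0,0,0,0,0,0,0,0,0,0]
}}

```text
t: 24.25
eef_pos: [0.4652, 0.0191, 0.101]
ee_rot: [3.139, -0.021, 3.134]
force: [0.5, -0.8, -7.7]
width: 0.0573
```

>>> {"method": "apply_moves", "body": {
  "increments": [0.005,-0.002,-0.015,-0.001,-0.007,0.003,0.005,-0.002,-0.015,-0.001,-0.007,0.003,0.004,0,-0.015,0,-0.005,0,0,0,0,0,0,0]
}}

```text
t: 24.58
eef_pos: [0.4796, 0.0145, 0.0542]
ee_rot: [3.139, -0.001, 3.14]
force: [-0.9, -0.3, -8.6]
width: 0.0571
```

>>> {"method": "apply_moves", "body": {
  "increments": [0,0,-0.008,0,0,0,0,0,-0.007,0,0,0,0,0,0,0,0,0]
}}

```text
t: 24.83
eef_pos: [0.4796, 0.013, 0.0378]
ee_rot: [3.14, -0.003, 3.137]
force: [0.0, -0.6, -7.6]
width: 0.057
```

>>> {"method": "apply_moves", "body": {
  "increments": [0.0015,0.0015,-0.002,0,-0.003,0.003,0,0,-0.0015,0,0,0,0,0,0,0,0,0]
}}

```text
t: 25.08
eef_pos: [0.4816, 0.0144, 0.0345]
ee_rot: [3.14, 0.001, 3.14]
force: [0.4, -0.5, -7.8]
width: 0.0571
```

>>> {"method": "apply_moves", "body": {
  "increments": [0,0,-0.001,0,0,0,0,0,-0.0007,0,0,0,0,0,-0.0005,0,0,0]
}}

```text
t: 25.33
eef_pos: [0.4824, 0.0149, 0.0332]
ee_rot: [3.139, 0.003, 3.141]
force: [-0.3, -0.2, -8.4]
width: 0.0567
```

>>> {"method": "apply_moves", "body": {
  "increments": [-0.001,0,-0.001,0,0.002,0,0,0,-0.0007,0,0,0,0,0,-0.0005,0,0,0]
}}

```text
t: 25.58
eef_pos: [0.4823, 0.0151, 0.0328]
ee_rot: [3.139, 0.003, -3.141]
force: [-3.8, -0.0, 1.2]
width: 0.0572
```

>>> {"method": "apply_moves", "body": {
  "increments": [0,0,0,0,0,0,0,0,0,0,0,0,0,0,0,0,0,0,0,0,0,0,0,0],
  "hand": 0
}}

```text
t: 25.92
eef_pos: [0.485, 0.0161, 0.0346]
ee_rot: [3.137, 0.009, -3.14]
force: [-0.1, 0.2, -0.1]
width: 0.078
```

>>> {"method": "apply_moves", "body": {
  "increments": [0,0,0.02,0,0,0,0,0,0.035,0,0,0,0.005,0,0.04,0,0,0,0.03,-0.005,0.035,0,0,0,0.035,-0.005,0,0,0,0,0.035,-0.005,0,0,0,0,0.035,-0.005,0,0,0,0,0.03,-0.005,0,0,0,0,0,0,0,0,0,0,0,0,0,0,0,0]
}}

```text
t: 26.75
eef_pos: [0.6613, -0.011, 0.1728]
ee_rot: [3.138, 0.017, -3.137]
force: [0.3, -0.2, -0.1]
width: 0.0875
```

```bash
python3 near.py e1 small_bearing castle_nut hub dust_cap; python3 circ.py e1 0.6625 -0.012 0.015 0.021 0.026
```

```text
[ 0.6613 -0.011   0.1728  3.1377  0.0173 -3.1372]
small_bearing [253.2 178.5] 0.66 z0: [ 0.6636 -0.0099] z3mm: [ 0.6635 -0.0106]
castle_nut [270.1  53.9] 0.89 z0: [ 0.6465 -0.1457] z3mm: [ 0.6466 -0.1451]
hub [401.8 199.8] 0.77 z0: [0.4826 0.0136] z3mm: [0.4843 0.0127]
dust_cap [407.4  53.7] 0.67 z0: [ 0.4876 -0.1608] z3mm: [ 0.4892 -0.1601]
circle x 0.6634 y -0.0081 r 0.0231
circle x 0.6619 y -0.0194 r 0.0214
circle x 0.6746 y -0.0029 r 0.0247
```

View pics/e1.png

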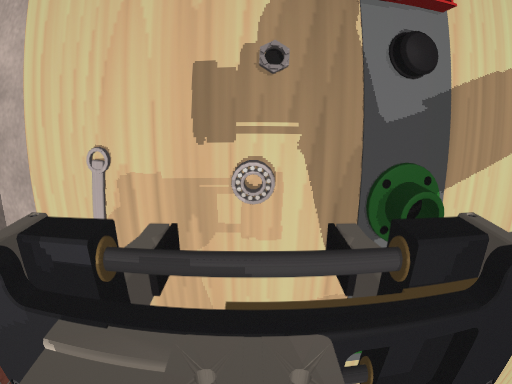

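The picture shows the small bearing at (254,181), the nut at (274,57), and the cap and hub standing on the mat. Descending on the small bearing.

>>> {"method": "apply_moves", "body": {
  "increments": [0.002,0,-0.03,-0.002,0.006,-0.002,0,0,-0.035,-0.002,0.006,-0.002,0,0,-0.03,0,0.005,0,0,0,-0.01,0,0,0,0,0,0,0,0,0]
}}

```text
t: 27.42
eef_pos: [0.6605, -0.0087, 0.0719]
ee_rot: [3.14, 0.01, -3.137]
force: [0.6, 0.2, 0.7]
width: 0.0876
```

>>> {"method": "apply_moves", "body": {
  "increments": [0.001,0,-0.02,0,0.005,-0.002,0.001,0,-0.015,0,0.005,-0.002,0,0,-0.01,0,0.003,0,0,0,0,0,0,0]
}}

```text
t: 27.75
eef_pos: [0.6643, -0.0077, 0.0307]
ee_rot: [3.139, 0.002, -3.139]
force: [-0.2, 0.3, -0.2]
width: 0.0875
```

>>> {"method": "apply_moves", "body": {
  "increments": [-0.001,-0.001,-0.008,0,0.002,0,0,0,-0.007,0,0.001,0,0,0,-0.001,0,0,0]
}}

```text
t: 28.0
eef_pos: [0.665, -0.0084, 0.0164]
ee_rot: [3.139, 0.003, -3.138]
force: [0.1, -0.4, -0.0]
width: 0.0876
```

>>> {"method": "apply_moves", "body": {
  "increments": [0,0,0,0,0,0,0,0,0,0,0,0,0,0,0,0,0,0,0,0,0,0,0,0,0,0,0,0,0,0,0,0,0,0,0,0,0,0,0,0,0,0],
  "hand": 1,
  "force": 20
}}

```text
t: 28.58
eef_pos: [0.6659, -0.0084, 0.0183]
ee_rot: [3.138, 0.006, -3.138]
force: [-0.7, 0.2, -0.5]
width: 0.0465
```

>>> {"method": "apply_moves", "body": {
  "increments": [0,0,0.02,0,0,0,0,0,0.035,0,0,0,-0.005,-0.01,0.02,0,0,0,-0.025,-0.015,0,0,0,0,-0.03,-0.015,0,0,0,0,-0.03,-0.015,0,0,0,0,-0.03,-0.012,0,0,0,0,-0.03,-0.01,0,0,0,0,-0.02,0,0,0,0,0,0,0,0,0,0,0,0,0,0,0,0,0]
}}

```text
t: 29.5
eef_pos: [0.486, -0.0883, 0.0942]
ee_rot: [3.138, 0.004, -3.138]
force: [0.7, 0.7, -2.0]
width: 0.0454
```

>>> {"method": "apply_moves", "body": {
  "increments": [-0.001,0.001,-0.02,-0.001,0.003,-0.001,-0.001,0.001,-0.02,-0.001,0.003,-0.001,-0.001,0,-0.015,0,0.003,0,0,0,0,0,0,0]
}}

```text
t: 29.83
eef_pos: [0.4874, -0.0854, 0.04]
ee_rot: [3.139, 0.002, -3.139]
force: [0.1, -0.4, -1.7]
width: 0.0454
```

>>> {"method": "apply_moves", "body": {
  "increments": [-0.002,0.001,-0.007,0,0.002,0,-0.002,0.001,-0.006,0,0.001,0,0,0,-0.001,0,0,0]
}}

```text
t: 30.08
eef_pos: [0.4855, -0.0827, 0.0256]
ee_rot: [3.14, -0.0, -3.138]
force: [-0.4, 0.2, -1.2]
width: 0.0456
```

>>> {"method": "apply_moves", "body": {
  "increments": [-0.0015,-0.0005,-0.0015,0,0,0,-0.0005,0,-0.0012,0,0,0,0,0,-0.0007,0,0,0]
}}

```text
t: 30.33
eef_pos: [0.4845, -0.0829, 0.0226]
ee_rot: [3.14, 0.001, -3.138]
force: [-0.2, -0.1, -1.7]
width: 0.0455
```

>>> {"method": "apply_moves", "body": {
  "increments": [-0.0007,-0.0005,-0.001,0,0,0,0,0,-0.0007,0,0,0,0,0,-0.0005,0,0,0]
}}

```text
t: 30.58
eef_pos: [0.4843, -0.0834, 0.0213]
ee_rot: [3.139, 0.003, -3.137]
force: [-2.7, 1.3, 5.5]
width: 0.0455
```

>>> {"method": "apply_moves", "body": {
  "increments": [0,0,0.0005,0,0,0,0,0,0,0,0,0,0,0,0,0,0,0,0,0,0,0,0,0,0,0,0,0,0,0],
  "hand": 0
}}

```text
t: 31.0
eef_pos: [0.4853, -0.0834, 0.0227]
ee_rot: [3.139, 0.006, -3.137]
force: [-0.2, -0.4, 0.1]
width: 0.0735
```

>>> {"method": "apply_moves", "body": {
  "increments": [0,0,0.02,0,0,0,0,0,0.035,0,0,0,0.005,0,0.04,0,0,0,0.025,-0.01,0.02,0,0,0,0.035,-0.015,0,0,0,0,0.035,-0.015,0,0,0,0,0.03,-0.012,0,0,0,0,0.02,-0.005,0,0,0,0,0,0,0,0,0,0,0,0,0,0,0,0]
}}

```text
t: 31.83
eef_pos: [0.639, -0.1446, 0.1452]
ee_rot: [3.141, 0.006, -3.136]
force: [-1.0, 0.5, 0.2]
width: 0.0877
```

```bash
python3 near.py f1 castle_nut small_bearing; python3 ortho.py f1 f1o 0.61 0.68 -0.18 -0.11 0.016 8000; python3 circ.py f1 0.645 -0.145 0.022 0.012 0.016
```

```text
[ 0.639  -0.1446  0.1452  3.1407  0.0061 -3.1359]
castle_nut [246.5 186.4] 0.56 z0: [ 0.646 -0.142] z3mm: [ 0.6459 -0.1428]
circle x 0.6419 y -0.1496 r 0.0155
circle x 0.6419 y -0.1369 r 0.0147
circle x 0.6314 y -0.1714 r 0.0147
```

View pics/f1o.png

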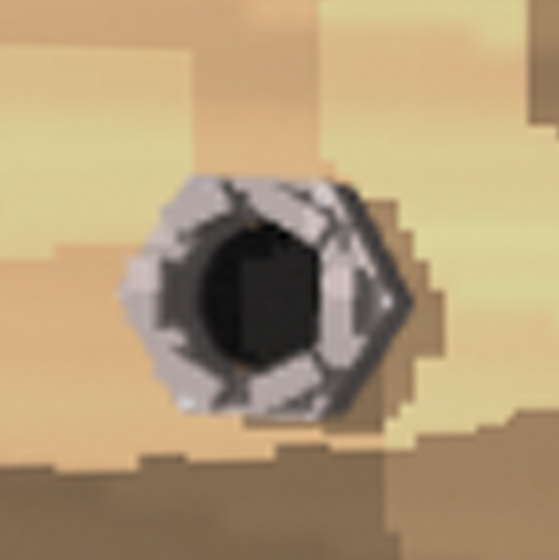

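The crop shows the nut with its flats facing ±x (rows 178–416 = 29.8 mm). Its centre is (0.643, −0.1417).

>>> {"method": "apply_moves", "body": {
  "increments": [0.002,0.001,-0.03,0,0.003,-0.003,0.002,0,-0.035,0,0.003,-0.003,0.001,0,-0.02,0,0.003,0,0,0,0,0,0,0]
}}

```text
t: 32.32
eef_pos: [0.6412, -0.1412, 0.0627]
ee_rot: [3.14, 0.004, -3.139]
force: [-0.6, 0.2, -0.2]
width: 0.0877
```

>>> {"method": "apply_moves", "body": {
  "increments": [0,-0.001,-0.018,0,0.004,0,0,-0.001,-0.015,0,0.003,0,0,0,-0.007,0,0,0,0,0,0,0,0,0]
}}

```text
t: 32.65
eef_pos: [0.6402, -0.142, 0.0246]
ee_rot: [3.141, -0.002, -3.137]
force: [-0.3, -1.0, 0.7]
width: 0.0883
```

>>> {"method": "apply_moves", "body": {
  "increments": [0.0025,0,-0.006,0,-0.001,-0.003,0,0,-0.004,0,0,0,0,0,0,0,0,0]
}}

```text
t: 32.9
eef_pos: [0.6442, -0.1419, 0.0167]
ee_rot: [3.141, 0.003, -3.139]
force: [-0.6, 0.2, -0.2]
width: 0.0874
```

>>> {"method": "apply_moves", "body": {
  "increments": [0,0,0,0,0,0,0,0,0,0,0,0,0,0,0,0,0,0,0,0,0,0,0,0,0,0,0,0,0,0,0,0,0,0,0,0,0,0,0,0,0,0,0,0,0,0,0,0,0,0,0,0,0,0],
  "hand": 1,
  "force": 20
}}

```text
t: 33.65
eef_pos: [0.6457, -0.142, 0.0193]
ee_rot: [3.141, 0.007, -3.139]
force: [-0.7, 0.5, 0.1]
width: 0.0328
```

>>> {"method": "apply_moves", "body": {
  "increments": [0,0,0,0,0,0,0,0,0,0,0,0,0,0,0,0,0,0]
}}

```text
t: 33.9
eef_pos: [0.6456, -0.142, 0.0193]
ee_rot: [3.141, 0.007, -3.139]
force: [-0.4, 0.6, 0.5]
width: 0.0295
```

>>> {"method": "apply_moves", "body": {
  "increments": [0,0,0.02,0,0,0,0,0,0.035,0,0,0,0,0,0.04,0,0,0,-0.02,0.015,0.03,0,0,0,-0.03,0.027,0.005,0,0,0,-0.03,0.027,0,0,0,0,-0.03,0.027,0,0,0,0,-0.025,0.022,0,0,0,0,0,0,0,0,0,0,0,0,0,0,0,0]
}}

```text
t: 34.73
eef_pos: [0.5027, -0.0215, 0.1516]
ee_rot: [3.139, 0.004, 3.141]
force: [0.4, 0.3, 0.2]
width: 0.0295
```

```bash
python3 near.py g1 small_bearing dust_cap hub; python3 circ.py g1 0.484 -0.083 0.018 0.021 0.026; python3 ortho.py g1 g1o 0.41 0.55 -0.20 0.10 0.018 2000
```

```text
[ 0.5027 -0.0215  0.1516  3.1389  0.0042  3.1407]
small_bearing [273.9 120.5] 0.64 z0: [ 0.4821 -0.0848] z3mm: [ 0.4823 -0.0849]
dust_cap [269.8  46.3] 0.97 z0: [ 0.4863 -0.1601] z3mm: [ 0.4865 -0.1595]
hub [271.1 214.5] 0.66 z0: [0.4836 0.0138] z3mm: [0.4838 0.0127]
circle x 0.4841 y -0.0829 r 0.0226
circle x 0.4916 y -0.0746 r 0.0239
circle x 0.4759 y -0.0904 r 0.0239
```

View pics/g1o.png

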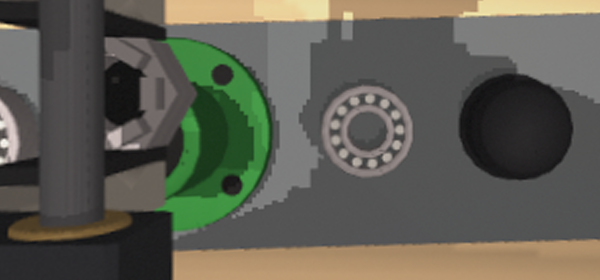

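The ortho shows the small bearing centred at (0.4842, −0.0833). The gaps read about 25 mm to the hub flange and about 25 mm to the cap lip. Now placing the nut.

>>> {"method": "apply_moves", "body": {
  "increments": [-0.009,-0.025,0,0.002,0.002,0,-0.009,-0.03,0,0,0.002,0,0,-0.006,-0.02,0,0,0,0,0,-0.03,0,0,0,0,0,-0.02,0,0,0,0,0,0,0,0,0]
}}

```text
t: 35.43
eef_pos: [0.4907, -0.0903, 0.0782]
ee_rot: [3.138, 0.002, 3.132]
force: [-0.1, 0.4, -0.7]
width: 0.0301
```

>>> {"method": "apply_moves", "body": {
  "increments": [-0.003,0.003,-0.012,-0.002,0.001,0.005,-0.003,0.003,-0.012,-0.001,0.001,0.004,0,0,-0.006,0,0,0,0,0,0,0,0,0]
}}

```text
t: 35.77
eef_pos: [0.4869, -0.0869, 0.0472]
ee_rot: [-3.14, -0.003, 3.137]
force: [-0.0, -0.0, -1.1]
width: 0.0298
```

>>> {"method": "apply_moves", "body": {
  "increments": [-0.0025,0.0025,-0.003,0.001,-0.002,0.003,-0.001,0.001,-0.002,0,0,0,0,0,0,0,0,0]
}}

```text
t: 36.02
eef_pos: [0.4852, -0.0835, 0.0434]
ee_rot: [-3.141, 0.001, 3.14]
force: [-0.0, -0.6, -1.2]
width: 0.0297
```

>>> {"method": "apply_moves", "body": {
  "increments": [-0.001,0,-0.0025,0,0,0,-0.0005,0,-0.0015,0,0,0,0,0,-0.0005,0,0,0]
}}

```text
t: 36.27
eef_pos: [0.4848, -0.0832, 0.0401]
ee_rot: [3.142, 0.003, 3.14]
force: [1.0, -0.9, -1.0]
width: 0.0295
```

>>> {"method": "apply_moves", "body": {
  "increments": [-0.001,-0.0003,-0.001,0,0.001,0,0,0,-0.001,0,0,0,0,0,-0.0007,0,0,0]
}}

```text
t: 36.52
eef_pos: [0.484, -0.0834, 0.0377]
ee_rot: [3.141, 0.003, 3.141]
force: [-0.5, 0.2, -0.6]
width: 0.0299
```

>>> {"method": "apply_moves", "body": {
  "increments": [0,0,-0.0007,0,0.001,0,0,0,-0.0005,0,0,0,0,0,-0.0005,0,0,0]
}}

```text
t: 36.77
eef_pos: [0.484, -0.0835, 0.0371]
ee_rot: [-3.141, 0.002, 3.141]
force: [-3.0, 2.4, 8.2]
width: 0.0296
```

Contact at the expected height. Release, rise, and check the row.

>>> {"method": "apply_moves", "body": {
  "increments": [0,0,0.0007,0,0,0,0,0,0,0,0,0,0,0,0,0,0,0,0,0,0,0,0,0,0,0,0,0,0,0],
  "hand": 0
}}

```text
t: 37.18
eef_pos: [0.4846, -0.0834, 0.0382]
ee_rot: [-3.142, 0.003, 3.142]
force: [-0.1, 0.1, 0.6]
width: 0.0574
```

>>> {"method": "apply_moves", "body": {
  "increments": [0,0,0.02,0,0,0,0,0,0.035,0,0,0,0,0,0.035,0,0,0,0.01,0.03,0.03,0,0,0,0.02,0.035,0.03,0,0,0,0.01,0.035,0.03,0,0,0,0,0.03,0,0,0,0,0,0,0,0,0,0,0,0,0,0,0,0]
}}

```text
t: 37.93
eef_pos: [0.5178, 0.0402, 0.2161]
ee_rot: [3.14, -0.001, 3.137]
force: [0.1, -0.5, 0.3]
width: 0.0875
```

```bash
python3 near.py k1 big_bearing hub small_bearing castle_nut dust_cap red_bin; python3 ortho.py k1 k1o 0.41 0.55 -0.24 0.16 0.018 2000
```

```text
[ 5.1780e-01  4.0200e-02  2.1610e-01  3.1400e+00 -9.0000e-04  3.1372e+00]
big_bearing [282.7 231.1] 0.58 z0: [0.4779 0.1224] z3mm: [0.4783 0.1211]
hub [278.2 150. ] 0.75 z0: [0.486 0.015] z3mm: [0.4863 0.0146]
small_bearing [281.   67.9] 0.96 z0: [ 0.483  -0.0859] z3mm: [ 0.4832 -0.0855]
castle_nut [280.3  67.4] 0.94 z0: [ 0.4838 -0.0865] z3mm: [ 0.4841 -0.0861]
dust_cap [280.   11.7] 0.62 z0: [ 0.4834 -0.159 ] z3mm: [ 0.4837 -0.1579]
```

View pics/k1o.png

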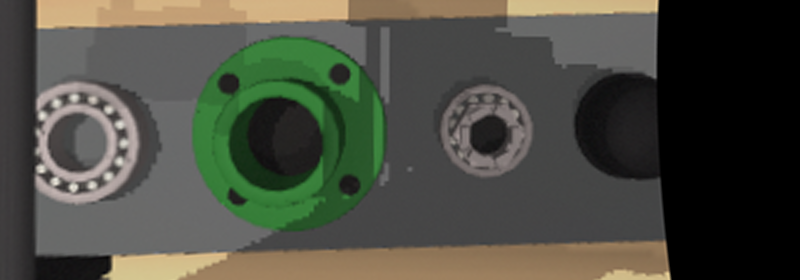

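The row shows big bearing, hub, small bearing with the nut centred on it (cols 440–532), and the cap. The big bearing to hub gap is about 25 mm. Handing in.

```bash
python3 -c "
from h import *
optics.grab_frame('top')
for n in ('stub_axle','red_bin','carton','grease_tin'): print(n,[(np.round(x['point'],1),round(x['conf'],2)) for x in finder.landmark_of('top',n)[:1]])
print(arm.job_done(), arm.get_state()['t'])"
```

```text
stub_axle []
red_bin [(array([333., 209.]), 0.7)]
carton [(array([399.4, 188.7]), 0.64)]
grease_tin [(array([ 96.7, 177. ]), 0.84)]
the job is handed in; nothing more can be done
the job is handed in; nothing more can be done
```

The kit is laid out on the mat's middle line and the job is handed in. The order from the axle is big bearing, hub, small bearing with the castle nut on top, then dust cap. The arm finished clear of everything at about 38 s.

| Gap (wrist-camera ortho views) | Measured |
|---|---|
| Axle flange to big bearing | about 22 mm |
| Big bearing to hub | about 25 mm |
| Hub to small bearing | about 25 mm |
| Small bearing to dust cap | about 25 mm |

- **Line and nut:** The parts stand within about 2 mm of the middle line; the hub is the furthest off. The nut reads as centred on the small bearing, within the 1–2 mm these views resolve.
- **Setting down:** Each part was lowered until the wrist felt contact, then released the same way up.
- **First gap:** An oblique view of the axle gap read about 19 mm and a near-vertical one read 22 mm. I trusted the near-vertical view, left the bearing where it was, and shifted the other parts to match.
- **Bystanders:** In the top camera at the end, the bin, carton and tin were within about 3 pixels (roughly 9 mm) of their first readings, which is within the network's scatter. The axle was not detected in that last picture, so it has no final check. It was last measured just after the big bearing was placed, in agreement with the earlier readings.

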